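# Hold the bag clip gaping around the edge of the kitchen's prep board

## Robot

A 7-joint arm with a two-finger parallel gripper is mounted at the origin on the work surface. World frame = base frame: x ahead of the robot, y to its left, z up, the work surface at z = 0. Lengths are in m, angles in rad, forces in N, time in s.
With the tool pointing down it reaches from about 0.4 to 0.85 m from the base axis. Payload 10.4 kg.
Tool frame: the origin (TCP) lies at the very end of the fingers, on their centre line; the grasp point (between the pads) lies 19 mm behind it; z points along the fingers, x is the direction in which the jaws open and shut, and the axes are right-handed (so a half turn about z gives the same grasp; the last joint's range is limited). The gripper opens to 87 mm and grips with 3 to 60 N. Pads are 19 mm wide; open, the fingers measure 117 mm over their backs; the gripper's body (75 mm by 190 mm) begins 51 mm behind the grasp point.
Start: joints at [1.124, 0.332, -0.065, 1.46, 0.022, 1.35, -0.088], TCP at [0.257, -0.57, 0.223] pointing down, gripper open.
Joint ranges: [-2.6, 2.6], [-0.5, 2.12], [-1.47, 1.34], [0.16, 2.42], [-1.27, 4.41], [0.06, 2.06], [-2.6, 2.6]. Speed limits (rad/s): [2.22, 2.22, 2.79, 2.79, 3.14, 3.14, 3.14].

## Interface

Orientations are given as a unit quaternion [x, y, z, w].
In Python, from bench import r gives the robot as it stands. The module is installed in compiled form; this text tells all that it offers.
- The arm moves only by the tool carry_out, never from a script. Its argument "commands" is a list that holds one entry, the list of rows, each a list of 7 numbers: the closure in counts, from 0 (fully open) to 255 (shut), then the shift along the tool's x, y, z in units of 25 mm (1.0 is 25 mm), then the turn, a rotation vector about the tool's x, y, z in units of 5 degrees (1.0 is 5 degrees). A call has 1 to 12 rows; each row is the pose to reach, as a shift and turn from the pose measured when the call began, along the tool's axes at that moment; what a row does not reach only later rows make up. A row lasts 1/8 s, in which the tool goes at most 62.5 mm and 10.7 degrees, less where a joint would pass 70% of its speed; a pose out of reach is approached as far as the arm can. A call with a gripper value outside its range is refused whole. The fingers move at their own pace and stop on an object; "grip_force" is the grip in N (left out, the last holds). Time passes only in rows, so rows that repeat a pose let the fingers close. It gives the time, the measured TCP pose, the force and the opening at its end, in the units of the state.
- r.read_state(): the state, without advancing time (a new reading comes with each control period).
- r.camera(name): name is "side" or "top" or "wrist"; returns the picture (420x560x3 uint8, blue, green, red); there is no depth.
- r.camera_info(name): a dict with "fx", "fy", "cx", "cy" (pixels), "origin" and "rotation" of the camera in the world. Camera axes: x right, y down, z forward; pixel columns grow to the right and rows downward; lengths in m; the calibration is good to about 2 mm. The wrist camera is an equidistant fisheye: a pixel r from the principal point sees the ray r / f radians off the axis. A picture is of the moment at which its call begins: read the wrist's pose just before it. camera_info takes no time and is no camera call; for the wrist camera it gives the pose at the moment of the call.
- r.close_job(): hands the job in, once; it reports no verdict.
The state is a dict: "time": time; "joint_positions": joint angles; "joint_vel": joint speeds; "joint_torque": joint torques, N m; "ee_pos": TCP position; "eef_rot": TCP orientation; "ft_force": force on the tool from outside, world axes, zero at the start; "torque": the same for the moment, N m; "width": finger opening in m.
Only numpy, scipy, OpenCV 4.12 (cv2) and the standard library are available. Lean on these libraries where they do the work, as an engineer would, in place of code of your own. Each camera call takes 0.05 s, during which the arm holds its last target.

## Task

I want to slip a new sheet onto the blue prep board. Pick up the red bag clip by its thumb levers, squeeze it wide open, and bring the gaping jaws around the board's upright edge that faces the robot, just below the top corner, one jaw on each side and clear of both faces. Finish while still holding the clip squeezed open there; do not shift the board, and leave everything else where it is.

Things in the scene. Friction and masses are not known exactly. Their poses are not given: they have to be found in the camera images.
- red_centre (a point): Red peg-type bag clip, 60 g: two sprung halves on a coil-spring pivot, lying on its side. 114 mm long, 30 mm wide (upright as it lies). Point on the pivot axis, half-way up (15 mm). x from pivot to jaws, y to the left half, z up. Frame is of the left half: while shut x is the line of symmetry; opened, it turns with that half (15 deg at most)
- red_grip (a point): Pinch point between the red clip's thumb levers, 36 mm behind the pivot, half-way up, same axes. Levers end 52 mm behind the pivot; shut they are 40 mm apart over their outsides here and 48 mm at the end. Squeezed along y they spread the jaws (about 4 N to start, 11 N fully open) until stops meet: levers then parallel, 20 mm over their outsides
- red_tip_left (a point): Inner face at the tip of the red clip's left jaw, half-way up, 62 mm ahead of the pivot; axes as red_centre (of the left half). The jaws gape 33 mm between the tips when fully open, and 22 mm or more over the front 25 mm.
- red_tip_right (a point): The same point of the right jaw, with the axes of the right half (same as red_centre while shut).
- red_lever (a joint): Opening angle between the two halves of the red clip: 0 shut, 0.52 rad fully open against its stop; springs shut by itself.
- prep_board: Blue stiff card 170 mm long (x), 4 mm thick (y), upright, its top 170 mm above the counter, a white sheet on each face, in a wooden weighted foot 115 x 95 mm, 36 mm high (0.9 kg in all, loose). Origin under the middle of the foot; z up. Its -x edge is the upright edge facing the robot and overhangs the foot by 27 mm
- board_edge (a point): Middle of the board edge that faces the robot, 30 mm below the top corner, 140 mm above the counter; the middle of the clip's width goes here. Axes as prep_board: +x runs into the card, y square to its faces. The edge should stand at least 10 mm in from the jaw tips; about 16 mm is good (clip pivot 44 mm short of the edge)
- yellow_centre (a point): Yellow clip of the same kind and size, to be left alone; pivot axis, half-way up.
- prep_bowl: Small steel bowl, 90 mm across, 42 mm high; origin at its underside. Leave alone.
- chilli_jar: Dark red jar with a white cap, 72 mm across, 105 mm high; origin at its underside. Leave alone.
- slip_pad: Pad of order slips with a green strip, 75 x 115 x 12 mm; origin at its underside. Leave alone.
There are look-alikes about, which are no part of the job. Of the things like the part that bears red_centre, leave any that is purple; of the rest the larger one is meant.

How it is judged:
On the way:
1. the red clip is lifted off the counter squeezed open, its jaws not yet around the board (value of joint red_lever above 0.33 rad and height (world z) of red_centre above 0.05 m and not (x of board_edge in the frame of red_tip_left between -0.042 and -0.008 m and x of board_edge in the frame of red_tip_right between -0.042 and -0.008 m and y of board_edge in the frame of red_tip_left below -0.003 m and y of board_edge in the frame of red_tip_right above 0.003 m and z of board_edge in the frame of red_tip_left between -0.02 and 0.02 m)), for 0.2 s.
At the end, for the whole second after the job is handed in: Fingers hold the red clip open (0.33 rad or more), still, off the counter. The board edge lies between the jaws, 8 to 42 mm in from the tips, untouched, jaws 3 mm or more off the card's middle; clip's middle 10 to 50 mm below the top corner. Board upright, moved under 20 mm (value of joint red_lever above 0.33 rad and x of board_edge in the frame of red_tip_left between -0.042 and -0.008 m and x of board_edge in the frame of red_tip_right between -0.042 and -0.008 m and y of board_edge in the frame of red_tip_left below -0.003 m and y of board_edge in the frame of red_tip_right above 0.003 m and z of board_edge in the frame of red_tip_left between -0.02 and 0.02 m and contact force between red_clip and the fingers above 2 N and contact force between red_clip and prep_board below 0.5 N and height (world z) of red_centre above 0.1 m and linear speed of red_clip below 0.03 m/s and distance of prep_board from where it was at the start of the episode below 0.02 m and angle between prep_board's own z axis and vertical below 0.08 rad); the arm keeps its last pose, push and grip.
It fails at once if the prep board is shoved (25 mm) or tipped (distance of prep_board from where it was at the start of the episode above 0.025 m or angle between prep_board's own z axis and vertical above 0.2 rad).
It fails at once if another thing on the counter is disturbed (moved more than 30 mm) (distance of any of yellow_centre, prep_bowl, chilli_jar, slip_pad from where it was at the start of the episode above 0.03 m).
It also fails if it takes over 35 s, if anything falls off the work surface, if the arm or the gripper's body presses on something with over 40 N, if the wrist force passes 120 N, or if a joint passes its speed limit or range.

## Working session

There is one attempt and no reset: what is moved stays moved. The work goes in short steps, Python scripts to look and compute and a tool call to move; the robot and the scene stay as the last step left them, time stands still between calls to the robot, and variables do not carry over. Pictures are saved under pics/ and viewed, and the job is handed in when it is done.

Besides the shell and the picture viewer there is one more tool, called after "Emit:" in YAML: its name, and indented under it one key for each argument. carry_out: Moves the arm, as the interface text tells. Its arguments: {"type":"object","properties":{"commands":{"type":"array"},"grip_force":{"type":"number"}},"required":["commands"]}

```bash
mkdir -p pics
python3 - <<'E'
from bench import r
import cv2
s=r.read_state();print({k:s[k] for k in('time','ee_pos','eef_rot','width','ft_force')})
for n in('top','side'):
    im=r.camera(n);cv2.imwrite(f'pics/{n}0.png',im)
    print(n,r.camera_info(n))
E
```

```text
{'time': 0.0, 'ee_pos': array([ 0.25683984, -0.56936552,  0.22174675]), 'eef_rot': array([ 8.40005936e-01, -5.42576744e-01, -6.15004622e-04, -3.54814486e-04]), 'width': 0.08713614454843371, 'ft_force': array([0.37001661, 0.37337938, 0.45780855])}
top {'fx': 434.6488127805818, 'fy': 434.6488127805818, 'cx': 281.79342164506994, 'cy': 205.90924264612926, 'origin': array([ 0.46487152, -0.1040926 ,  1.39283767]), 'rotation': array([-0.69686138,  0.71603475, -0.02553386,  0.03203857])}
side {'fx': 487.64680102375695, 'fy': 487.64680102375695, 'cx': 280.1114154982106, 'cy': 210.202883046165, 'origin': array([-0.03954522, -1.1495551 ,  0.94793681]), 'rotation': array([ 0.85345408, -0.23487569,  0.11360249, -0.45115853])}
```

View pics/top0.png

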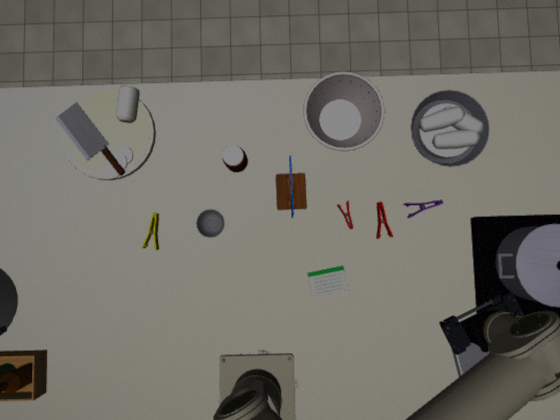

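View pics/side0.png

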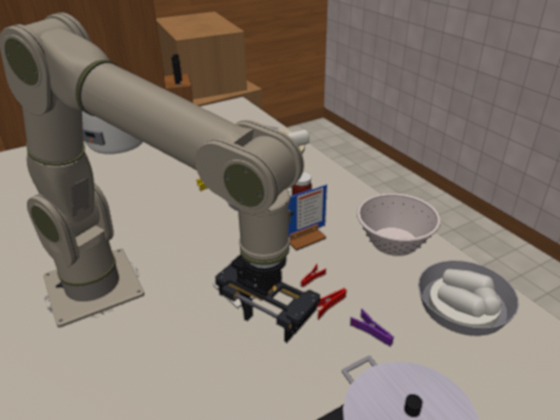

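The clips near the board in the top view are a small red one (346,215), a larger red one (383,220) and a purple one (423,208). The larger red one fits the description. I'll confirm it in an enlarged crop.

Run:
```python
import cv2
im=cv2.imread('pics/top0.png')
cv2.imwrite('pics/c1.png',cv2.resize(im[190:250,330:450],None,fx=6.6,fy=6.6,interpolation=cv2.INTER_CUBIC))
cv2.imwrite('pics/c2.png',cv2.resize(im[145:225,260:330],None,fx=7,fy=7,interpolation=cv2.INTER_CUBIC))
```

```text
(no output)
```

View pics/c1.png

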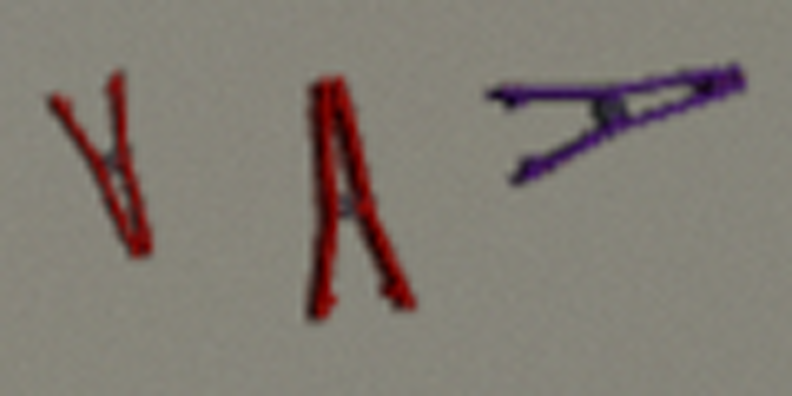

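View pics/c2.png

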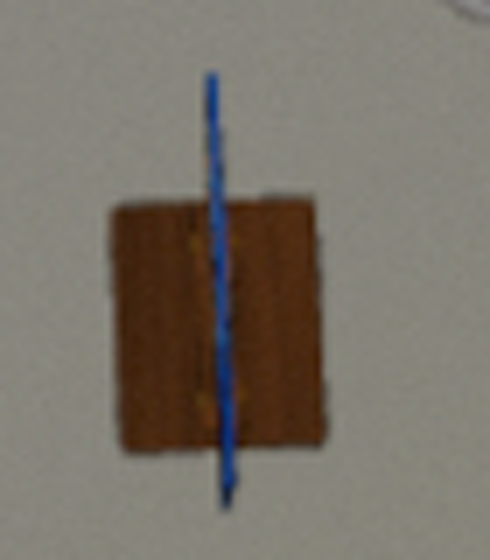

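```bash
cat > h.py <<'E'
from bench import r
import numpy as np, cv2
from scipy.spatial.transform import Rotation as R
def ray(ci,u,v,fish=False):
    x=(u-ci['cx'])/ci['fx'];y=(v-ci['cy'])/ci['fy']
    if fish:
        t=np.hypot(x,y);k=np.sin(t)/t if t>1e-9 else 1
        d=np.array([x*k,y*k,np.cos(t)])
    else: d=np.array([x,y,1.])
    return np.array(ci['origin']),R.from_quat(ci['rotation']).apply(d)
def at(ci,u,v,z,fish=False):
    o,d=ray(ci,u,v,fish); return o+d*(z-o[2])/d[2]
def proj(ci,P,fish=False):
    p=R.from_quat(ci['rotation']).inv().apply(np.array(P,float)-ci['origin'])
    if fish:
        rr=np.hypot(p[0],p[1]);t=np.arctan2(rr,p[2]);k=t/rr
        return ci['cx']+ci['fx']*p[0]*k,ci['cy']+ci['fy']*p[1]*k
    return ci['cx']+ci['fx']*p[0]/p[2],ci['cy']+ci['fy']*p[1]/p[2]
E
python3 - <<'E'
from h import *
ci=r.camera_info('top');np.set_printoptions(precision=4,suppress=True)
c=lambda a,b:(330+(a+.5)/6.6-.5,190+(b+.5)/6.6-.5)
for n,p,z in[('tip',(329,84),.03),('piv',(346,204),.03),('l1',(319,315),.03),('l2',(402,303),.03)]:
    print(n,at(ci,*c(*p),z))
b=lambda a,d:(260+a/7-.43,145+d/7-.43)
for n,p in[('far',(211,75)),('near',(228,485)),('near2',(226,508))]:
    print(n,at(ci,*b(*p),.17))
for p in [(115,205),(315,198),(326,447),(122,452)]: print(at(ci,*b(*p),.036))
for n,p in [('yellow',(152,232)),('bowl',(210,223)),('jar',(235,158)),('pad',(328,281)),('small',(346,215)),('purple',(423,208))]: print(n,at(ci,*p,.03))
E
```

```text
tip [ 0.5792 -0.3999  0.03  ]
piv [ 0.5219 -0.4054  0.03  ]
l1 [ 0.4698 -0.3902  0.03  ]
l2 [ 0.4744 -0.4296  0.03  ]
far [ 0.7089 -0.1206  0.17  ]
near [ 0.5416 -0.1227  0.17  ]
near2 [ 0.5323 -0.1217  0.17  ]
[ 0.6776 -0.0775  0.036 ]
[ 0.6782 -0.1676  0.036 ]
[ 0.5658 -0.169   0.036 ]
[ 0.566  -0.0778  0.036 ]
yellow [0.5053 0.3166 0.03  ]
bowl [0.5286 0.1339 0.03  ]
jar [0.7331 0.0516 0.03  ]
pad [ 0.3389 -0.2299  0.03  ]
small [ 0.5421 -0.2936  0.03  ]
purple [ 0.5575 -0.5353  0.03  ]
```

Top view: the larger red clip's jaws point away from the robot, at about 5° yaw, with its lever ends at about x 0.47. The board's near edge is at x≈0.537, y≈-0.122. The clip is about 110 mm long, which fits the 114 mm given, so this is the right one. Next I'll move above it and look with the wrist camera.

Emit:
carry_out:
  commands:
    - [[50, -0.5, -2.2, 0.2, 0, 0, 0.8], [50, -0.9, -4.4, 0.4, 0, 0, 1.6], [50, -1.3, -6.6, 0.6, 0, 0, 2.4], [50, -1.7, -8.8, 0.8, 0, 0, 3.2], [50, -2.08, -11.0, 0.87, 0, 0, 3.8], [50, -2.08, -11.0, 0.87, 0, 0, 3.8], [50, -2.08, -11.0, 0.87, 0, 0, 3.8]]

```text
time: 0.98
ee_pos: [0.4856, -0.4091, 0.1997]
eef_rot: [0.739, -0.674, -0.001, 0.0]
ft_force: [-0.2, -0.6, 0.4]
width: 0.0701
```

Run:
```python
from h import *
s=r.read_state();print(s['time'],s['ee_pos'],R.from_quat(s['eef_rot']).as_matrix().round(3),s['width'])
import json
ci=r.camera_info('wrist');im=r.camera('wrist');cv2.imwrite('pics/w1.png',im)
json.dump({k:(list(v) if hasattr(v,'__len__') else v) for k,v in ci.items()},open('w1.json','w'));print(ci)
```

```text
0.975 [ 0.48563924 -0.40910184  0.19967079] [[ 0.092 -0.996 -0.002]
 [-0.996 -0.092  0.001]
 [-0.001  0.002 -1.   ]] 0.070087954382583
{'fx': 325.19226210127806, 'fy': 325.19226210127806, 'cx': 280.5253748888656, 'cy': 210.95913236265085, 'origin': array([ 0.57022338, -0.40178753,  0.36168051]), 'rotation': array([ 0.73031721, -0.6652836 , -0.10474503,  0.11429342])}
```

View pics/w1.png

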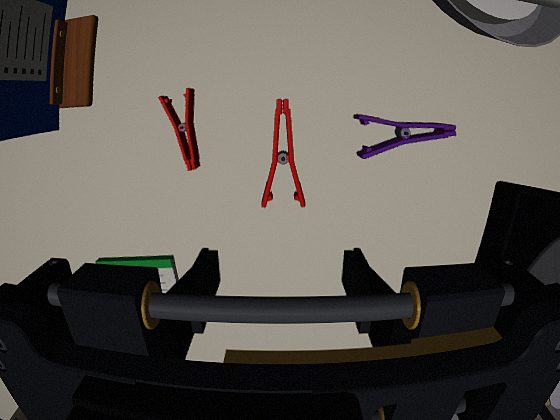

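Run:
```python
import cv2
im=cv2.imread('pics/w1.png')
cv2.imwrite('pics/c3.png',cv2.resize(im[90:215,240:325],None,fx=4.8,fy=4.8,interpolation=cv2.INTER_CUBIC))
```

```text
(no output)
```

View pics/c3.png

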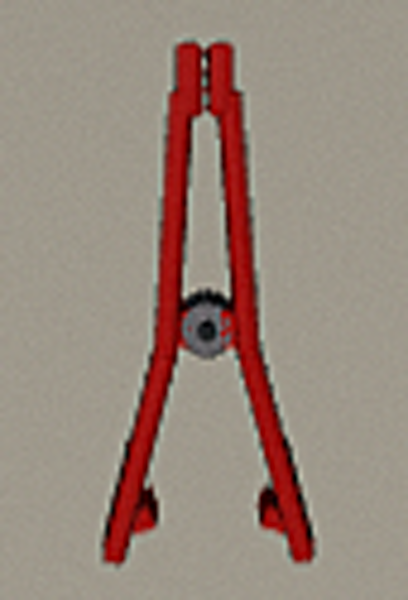

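Run:
```python
from h import *
import json
np.set_printoptions(precision=4,suppress=True)
ci=json.load(open('w1.json'))
c=lambda a,b:(240+(a+.5)/4.8-.5,90+(b+.5)/4.8-.5)
P={}
for n,p in[('tip',(206,44)),('piv',(207,329)),('l1',(113,555)),('l2',(302,555))]:
    P[n]=at(ci,*c(*p),.03,True);print(n,P[n])
m=(P['l1']+P['l2'])/2;d=P['tip']-m;print(np.degrees(np.arctan2(d[1],d[0])),np.linalg.norm(d),np.linalg.norm(P['tip']-P['piv']),np.linalg.norm(P['l1']-P['l2']))
u=d/np.linalg.norm(d);g=P['tip']-u*98;print('grip',P['tip']-u*.098, P['piv']-u*.036)
```

```text
tip [ 0.5815 -0.4024  0.03  ]
piv [ 0.5209 -0.4084  0.03  ]
l1 [ 0.4686 -0.3923  0.03  ]
l2 [ 0.4725 -0.4342  0.03  ]
5.569640632376015 0.11148139102020613 0.06093300487583235 0.04200764908293984
grip [ 0.484  -0.4119  0.03  ] [ 0.485  -0.4119  0.03  ]
```

The wrist view gives a yaw of 5.6° and the pinch point at (0.4845, -0.412). Pivot to tip is 61 mm against the 62 mm given. Now descending.

Emit:
carry_out:
  commands:
    - [[50, 0.11, 0.03, 2.0, 0, 0, 0], [50, 0.11, 0.03, 4.0, 0, 0, 0], [50, 0.11, 0.03, 5.7, 0, 0, 0], [50, 0.11, 0.03, 7.0, 0, 0, 0], [50, 0.11, 0.03, 7.7, 0, 0, 0], [50, 0.11, 0.03, 7.83, 0, 0, 0], [50, 0.11, 0.03, 7.83, 0, 0, 0]]
  grip_force: 25

```text
time: 1.9
ee_pos: [0.4846, -0.4133, 0.0053]
eef_rot: [0.738, -0.674, -0.0, 0.0]
ft_force: [0.7, 0.4, 0.4]
width: 0.0699
```

Run:
```python
from h import *
im=r.camera('wrist');cv2.imwrite('pics/w2.png',im)
```

```text
(no output)
```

View pics/w2.png

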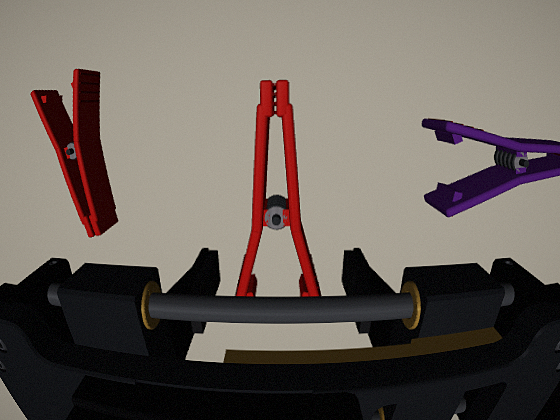

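The levers sit between the pads, about 1–2 mm off centre. I'll squeeze them in place.

Emit:
carry_out:
  commands:
    - [[110, -0.03, 0, 0, 0, 0, 0], [150, -0.03, 0, 0.05, 0, 0, 0], [190, -0.03, 0, 0.05, 0, 0, 0], [255, -0.03, 0, 0.05, 0, 0, 0], [255, -0.03, 0, 0.05, 0, 0, 0], [255, -0.03, 0, 0.05, 0, 0, 0], [255, -0.03, 0, 0.05, 0, 0, 0], [255, -0.03, 0, 0.05, 0, 0, 0]]
  grip_force: 25

```text
time: 2.95
ee_pos: [0.4849, -0.4125, 0.0044]
eef_rot: [0.738, -0.674, 0.0, 0.0]
ft_force: [0.5, 0.5, 2.8]
width: 0.0191
```

Run:
```python
from h import *
im=r.camera('wrist');cv2.imwrite('pics/w3.png',im)
```

```text
(no output)
```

View pics/w3.png

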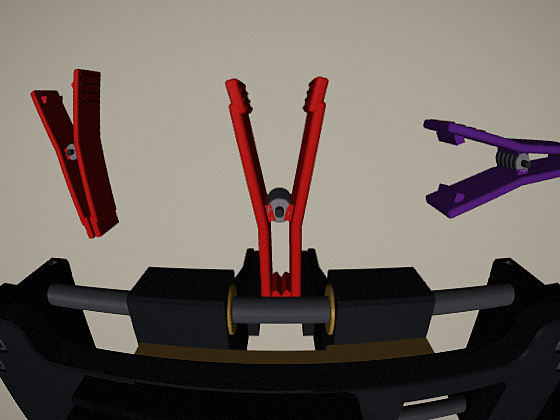

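The clip is fully open, with 19 mm over the levers. Lifting now.

Emit:
carry_out:
  commands:
    - [[255, 0, 0, -0.4, 0, 0, 0], [255, 0, 0, -1.4, 0, 0, 0], [255, 0, 0, -2.9, 0, 0, 0], [255, 0, 0, -4.2, 0, 0, 0], [255, 0, 0, -5.0, 0, 0, 0], [255, 0, 0, -5.0, 0, 0, 0], [255, 0, 0, -5.0, 0, 0, 0]]

```text
time: 3.88
ee_pos: [0.4842, -0.412, 0.1279]
eef_rot: [0.738, -0.674, -0.001, 0.0]
ft_force: [-0.1, 0.1, -1.1]
width: 0.0194
```

Run:
```python
from h import *
import json
s=r.read_state();print(s['ee_pos'],R.from_quat(s['eef_rot']).as_matrix().round(4),s['width'])
ci=r.camera_info('wrist');im=r.camera('wrist');cv2.imwrite('pics/w4.png',im)
json.dump({k:(list(v) if hasattr(v,'__len__') else v) for k,v in ci.items()},open('w4.json','w'))
```

```text
[ 0.48416847 -0.41202204  0.12791923] [[ 9.060e-02 -9.959e-01 -1.500e-03]
 [-9.959e-01 -9.060e-02  7.000e-04]
 [-9.000e-04  1.500e-03 -1.000e+00]] 0.019441858116988703
```

View pics/w4.png

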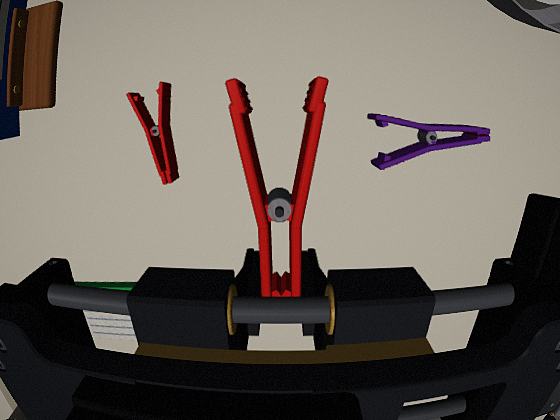

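The clip is lifted and open, and held symmetrically. I'll move back and then across to a spot in front of the board edge.

Emit:
carry_out:
  commands:
    - [[255, -0.15, 1.5, 0, 0, 0, 0], [255, -1.2, 2.85, 0, 0, 0, 0.2], [255, -3.2, 2.7, 0, 0, 0, 0.4], [255, -5.4, 2.5, 0, 0, 0, 0.6], [255, -7.6, 2.3, 0, 0, 0, 0.8], [255, -9.6, 2.1, 0, 0, 0, 0.94], [255, -11.0, 1.97, 0, 0, 0, 0.94], [255, -11.82, 1.9, 0, 0, 0, 0.94], [255, -11.82, 1.9, 0, 0, 0, 0.94], [255, -11.82, 1.9, 0, 0, 0, 0.94]]

```text
time: 5.18
ee_pos: [0.4097, -0.1227, 0.1276]
eef_rot: [0.71, -0.704, -0.001, 0.001]
ft_force: [-0.8, 0.3, -0.4]
width: 0.0192
```

Run:
```python
from h import *
import json
s=r.read_state();print(s['ee_pos'],R.from_quat(s['eef_rot']).as_matrix().round(4),s['width'])
ci=r.camera_info('wrist');im=r.camera('wrist');cv2.imwrite('pics/w5.png',im)
json.dump({k:(list(v) if hasattr(v,'__len__') else v) for k,v in ci.items()},open('w5.json','w'))
t=r.camera('top');cv2.imwrite('pics/t5.png',t)
cv2.imwrite('pics/t5c.png',cv2.resize(t[140:280,230:350],None,fx=4.2,fy=4.2,interpolation=cv2.INTER_CUBIC))
```

```text
[ 0.40967122 -0.12270174  0.12762952] [[ 0.008  -1.     -0.0027]
 [-1.     -0.008   0.0012]
 [-0.0012  0.0027 -1.    ]] 0.01919242537130592
```

View pics/w5.png

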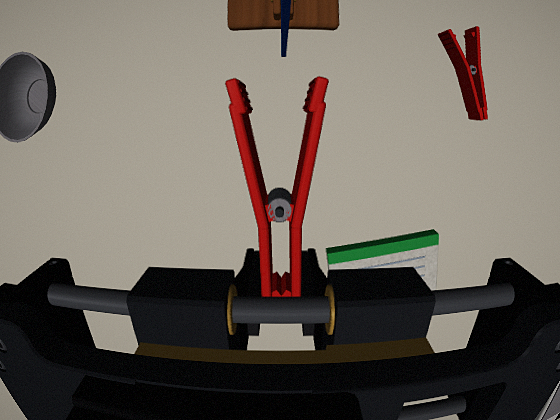

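View pics/t5c.png

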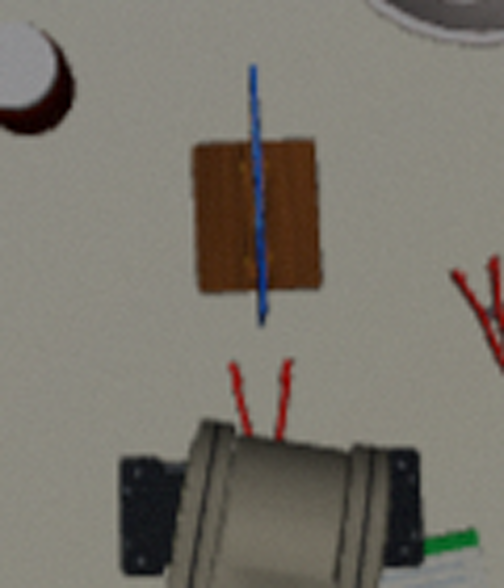

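Run:
```python
from h import *
import json
np.set_printoptions(precision=4,suppress=True)
ci=json.load(open('w5.json'));print(ci['origin'])
for z in(.01,.036,.1,.14,.17): print(z,proj(ci,(.537,-.122,z),True))
for n,p in [('tipL',(234,82)),('tipR',(319,82)),('piv',(279,211))]: print(n,at(ci,*p,.138+.015,True))
im=cv2.imread('pics/w5.png')
cv2.imwrite('pics/c5.png',cv2.resize(im[0:125,215:345],None,fx=4.8,fy=4.8,interpolation=cv2.INTER_CUBIC))
tc=r.camera_info('top')
for n,p in [('tipL',(233,363)),('tipR',(288,361)),('edge_top',(261.5,315)),('bd_far',(253,67))]:
    print(n,at(tc,230+(p[0]+.5)/4.2-.5,140+(p[1]+.5)/4.2-.5,.17 if 'b' in n or 'e' in n else .153))
```

```text
[0.4947885352995609, -0.12247423377646434, 0.28953355440564654]
0.01 (np.float64(280.64272855830876), np.float64(60.61125213346952))
0.036 (np.float64(280.6282133899465), np.float64(55.69898359490037))
0.1 (np.float64(280.5754525080971), np.float64(38.0867033524504))
0.14 (np.float64(280.51970034685894), np.float64(19.877361829769313))
0.17 (np.float64(280.4540902905426), np.float64(-1.0452330809890498))
tipL [ 0.5065 -0.103   0.153 ]
tipR [ 0.5067 -0.1381  0.153 ]
piv [ 0.4507 -0.1221  0.153 ]
tipL [ 0.5084 -0.1019  0.153 ]
tipR [ 0.5087 -0.1393  0.153 ]
edge_top [ 0.5394 -0.1219  0.17  ]
bd_far [ 0.708 -0.121  0.17 ]
```

View pics/c5.png

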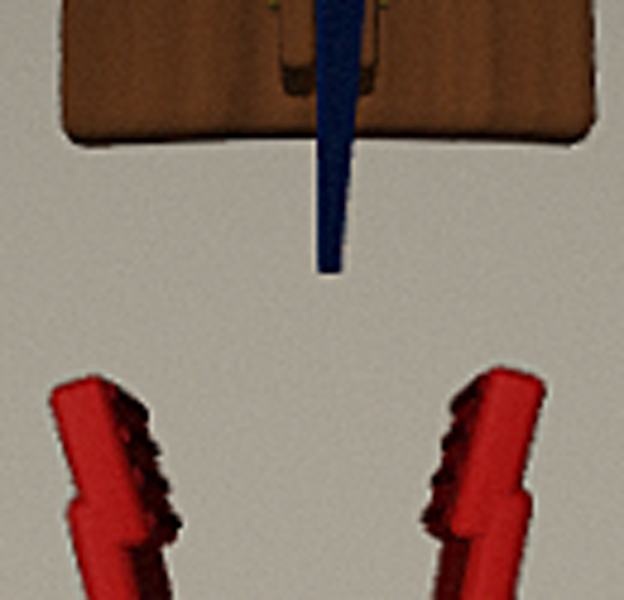

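The card edge at (284,56) lies between the jaw tips at (234,82) and (319,82). Both cameras put the card's middle about 2.5 mm to the right of the clip's midline. I'll correct that and then advance 45 mm.

Emit:
carry_out:
  commands:
    - [[255, 0.1, 0, 0, 0, 0, 0], [255, 0.1, -0.3, 0, 0, 0, 0], [255, 0.1, -0.6, 0, 0, 0, 0], [255, 0.1, -0.9, 0, 0, 0, 0], [255, 0.1, -1.2, 0, 0, 0, 0], [255, 0.1, -1.45, 0, 0, 0, 0], [255, 0.1, -1.65, 0, 0, 0, 0], [255, 0.1, -1.8, 0, 0, 0, 0], [255, 0.1, -1.8, 0, 0, 0, 0], [255, 0.1, -1.8, 0, 0, 0, 0]]

```text
time: 6.52
ee_pos: [0.4547, -0.1251, 0.1277]
eef_rot: [0.71, -0.705, -0.001, 0.0]
ft_force: [-1.2, -0.1, -0.8]
width: 0.0192
```

Run:
```python
from h import *
import json
s=r.read_state();print(s['ee_pos'],s['width'],s['ft_force'])
ci=r.camera_info('wrist');im=r.camera('wrist')
json.dump({k:(list(v) if hasattr(v,'__len__') else v) for k,v in ci.items()},open('w6.json','w'))
a=cv2.resize(im[0:140,200:360],None,fx=4,fy=4,interpolation=cv2.INTER_CUBIC)
cv2.imwrite('pics/w6.png',a)
t=r.camera('top');cv2.imwrite('pics/t6.png',cv2.resize(t[140:260,230:350],None,fx=4.8,fy=4.8,interpolation=cv2.INTER_CUBIC))
t=r.camera('side');cv2.imwrite('pics/s6.png',cv2.resize(t[160:280,240:380],None,fx=4.8,fy=4.8,interpolation=cv2.INTER_CUBIC))
```

```text
[ 0.45465335 -0.12506483  0.1276768 ] 0.019220943209981058 [-1.21624457 -0.1152741  -0.75404338]
```

View pics/w6.png

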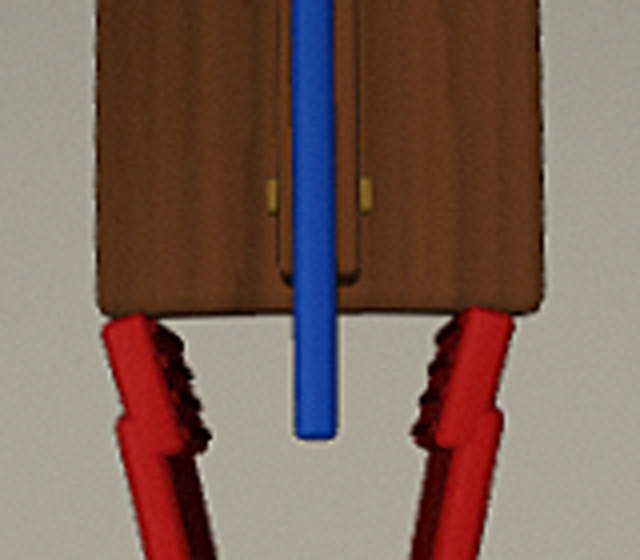

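View pics/t6.png

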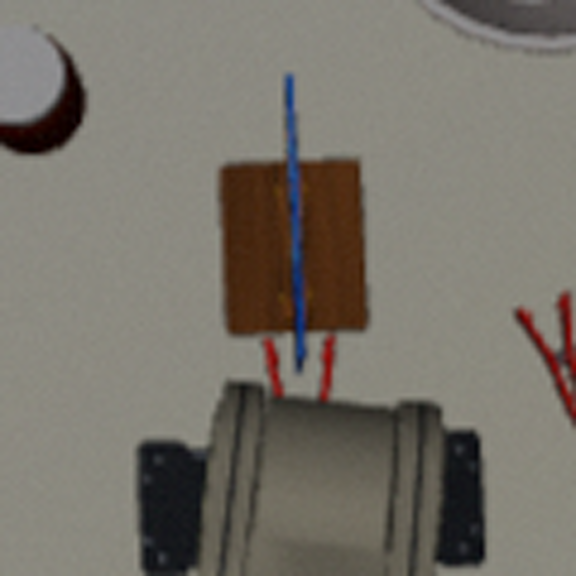

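View pics/s6.png

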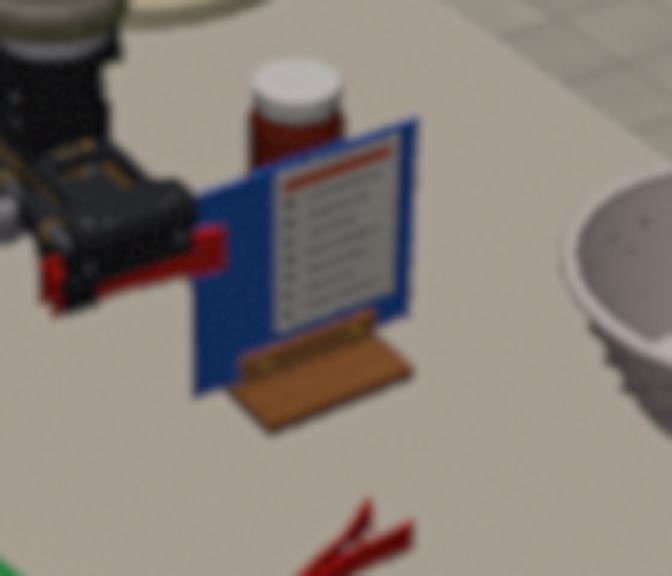

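Run:
```python
from h import *
import json
np.set_printoptions(precision=4,suppress=True)
ci=json.load(open('w6.json'))
for n,p,z in [('edge',(316,436),.17),('edgeL',(295,436),.17),('edgeR',(337,436),.17),('tipLin',(150,318),.153),('tipRin',(473,312),.153)]:
    print(n,at(ci,200+p[0]/4-.37,p[1]/4-.37,z,True))
tc=r.camera_info('top')
for n,p in [('tipL',(268,342)),('tipR',(329,339)),('edge_top',(299,368))]:
    print(n,at(tc,230+(p[0]+.5)/4.8-.5,140+(p[1]+.5)/4.8-.5,.17 if 'e' in n else .153))
s=r.read_state();print(s['time'],s['ee_pos'],np.abs(s['joint_vel']).max())
```

```text
edge [ 0.54   -0.1241  0.17  ]
edgeL [ 0.54   -0.1222  0.17  ]
edgeR [ 0.54  -0.126  0.17 ]
tipLin [ 0.5527 -0.1068  0.153 ]
tipRin [ 0.5535 -0.1401  0.153 ]
tipL [ 0.5518 -0.1041  0.153 ]
tipR [ 0.5525 -0.1404  0.153 ]
edge_top [ 0.5348 -0.1218  0.17  ]
6.675 [ 0.4546 -0.1251  0.1277] 0.0013190884402073657
```

Insertion is 13–17 mm with about 14 mm of clearance on each side. I'll advance another 3 mm for margin, settle, and check.

Emit:
carry_out:
  commands:
    - [[255, 0, -0.06, 0, 0, 0, 0], [255, 0, -0.12, 0, 0, 0, 0], [255, 0, -0.12, 0, 0, 0, 0], [255, 0, -0.12, 0, 0, 0, 0], [255, 0, -0.12, 0, 0, 0, 0]]

```text
time: 7.3
ee_pos: [0.4577, -0.1251, 0.1277]
eef_rot: [0.71, -0.705, -0.001, 0.0]
ft_force: [-0.3, 0.5, -0.7]
width: 0.0196
```

Run:
```python
from h import *
s=r.read_state();print(s['ee_pos'],s['width'],s['ft_force'],np.abs(s['joint_vel']).max())
im=r.camera('wrist');cv2.imwrite('pics/w7.png',im)
```

```text
[ 0.45766795 -0.12508881  0.12772192] 0.019556033325019574 [-0.26627883  0.45790369 -0.66601453] 0.001015311642981852
```

View pics/w7.png

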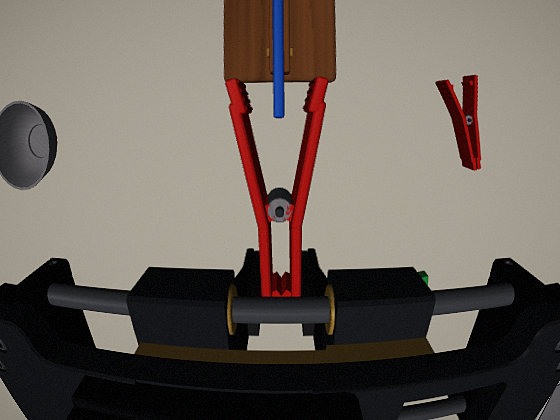

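The card edge at (279,117) lies midway between the open jaws, whose tips are at (234,80) and (319,80), and nothing is touching. I'm handing the job in.

```bash
python3 -c "
from bench import r
r.close_job()"
```

```text
the job is handed in; nothing more can be done
```

I handed the job in at about 7.4 s with the larger red clip held squeezed open around the board's near edge. Handing in gives no verdict, so the result rests on my own last checks.

- **Grip:** I picked the clip up by its thumb levers with 25 N set. The levers are about 19.5 mm over their outsides, so the clip is fully open.
- **Fit around the edge:** The clip's middle is at about 138 mm height, or 32 mm below the top corner. The edge stands 16–20 mm in from the jaw tips, with about 14 mm free on each side.
- **Contact and stillness:** The wrist force was under 1 N and the arm was still. The last wrist picture shows the card free of both jaws.
- **Other things:** I saw no sign that the board or anything else had moved. I checked this by eye in the pictures and did not re-measure each item.
- **Disagreement:** The top and wrist cameras differ on the edge position by about 5 mm along x and 2 mm across. Both are well inside the allowed range.

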